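# Gauge the arm of a window winder

## Robot

A 6-joint arm with a two-finger parallel gripper is mounted at the origin on the work surface. World frame = base frame: x ahead of the robot, y to its left, z up, the work surface at z = 0. Lengths are in mm, angles in rad, forces in N, time in s.
With the tool pointing down it reaches from about 300 to 775 mm from the base axis. Payload 14.6 kg.
Tool frame: the origin (TCP) lies at the very end of the fingers, on their centre line; the grasp point (between the pads) lies 19 mm behind it; z points along the fingers, y is the line along which they close (so a half turn about z gives the same grasp; the last joint's range is limited). The gripper opens to 94 mm and grips with 3 to 60 N. Pads are 16 mm wide; open, the fingers measure 119 mm over their backs; the gripper's body (75 mm by 177 mm) begins 78 mm behind the grasp point.
Start: joints at [1.15, 0.3, 1.521, -0, 1.321, -0.067], TCP at [190.553, 515.925, 205.446] pointing down, gripper open.
Joint ranges: [-3.03, 3.03], [-0.79, 2.21], [0.23, 2.52], [-1.04, 4.18], [0, 3.07], [-2.55, 2.55]. Speed limits (rad/s): [2.22, 2.22, 2.57, 3.14, 3.14, 3.14].

## Interface

Orientations are given as [roll, pitch, yaw] about the fixed x, y, z axes, in that order (R = Rz(yaw) Ry(pitch) Rx(roll)).
In Python, from cell import manip, camera, get_calibration gives the robot as it stands. The module is installed in compiled form; this text tells all that it offers.
- The arm moves only by the tool jog_arm, never from a script. Its argument "plan" is one flat list of numbers, 6 for each row, row after row: the shift along the world's x, y, z in m, then the turn, a rotation vector about the world's x, y, z in degrees. A call has 1 to 20 rows; each row is the pose to reach, as a shift and turn from the pose commanded when the call began; what a row does not reach only later rows make up. A row lasts 1/10 s, in which the tool goes at most 50 mm and 8.59 degrees, less where a joint would pass 70% of its speed; a pose out of reach is approached as far as the arm can. A call with a gripper value outside its range is refused whole. "claw" is the finger opening in m, from 0 to 0.094, set as the call begins (left out, the last holds). The fingers move at their own pace and stop on an object; "force" is the grip in N (left out, the last holds). Time passes only in rows, so rows that repeat a pose let the fingers close. It gives the time, the measured TCP pose, the force, the opening and the grip force at its end, in the units of the state.
- manip.read_state(): the state, without advancing time (a new reading comes with each control period).
- camera(name): name is "side" or "top" or "wrist"; returns (picture, depth): 384x512x3 uint8, red, green, blue; 384x512 float32, mm along the optical axis (not along the pixel's ray), 0 where there is no reading.
- get_calibration(name): a dict with "fx", "fy", "cx", "cy" (pixels), "origin" and "attitude" of the camera in the world. Camera axes: x right, y down, z forward; pixel columns grow to the right and rows downward; lengths in mm; the calibration is good to about 2 mm. A picture is of the moment at which its call begins: read the wrist's pose just before it. get_calibration takes no time and is no camera call; for the wrist camera it gives the pose at the moment of the call.
- manip.sign_off(): hands the job in; it is judged then, once.
The state is a dict: "clock": time; "joints": joint angles; "qd": joint speeds; "effort": joint torques, N m; "eef_pos": TCP position; "eef_rot": TCP orientation; "wrist_force": force on the tool from outside, world axes, zero at the start; "moment": the same for the moment, N m; "finger_gap": finger opening in mm; "finger_force": force on a finger pad.
Only numpy, scipy, OpenCV 4.12 (cv2) and the standard library are available. Lean on these libraries where they do the work, as an engineer would, in place of code of your own. Each camera call takes 0.05 s, during which the arm holds its last target. There are 200 camera calls.

## Task

Turn the black knob of the window winder clockwise as far as it goes, so that its arm swings round to the open stop. Then lift the dial gauge out of its stand and hold it upright with its plunger tip on the red dot on the arm, pressing gently so that the plunger sinks about half way. Finish while still holding it there in the gripper, and leave the other samples on the counter undisturbed.

Things in the scene. Friction and masses are not known exactly. Their poses are not given: they have to be found in the camera images.
- winder: Window winder fixed to the counter: wooden board 130 x 100 x 12 mm (x, y, z), on it a steel gearbox 80 x 70 mm whose top is 62 mm above the counter; the knob sits on the gearbox. Origin: centre of the board's underside, on the counter and on the vertical axis of the knob; z up. Board and gearbox do not move.
- winder_knob (a joint): Angle of the winder's black knob in rad: 0 = shut stop, 1.4 = open stop (as far as it goes). It grows when the knob turns clockwise seen from above. Steady friction of about 0.15 N m; it stays where it is left. It starts near shut. The arm is on the same spindle and turns with it.
- knob_grip (a point): Point on the knob's axis, 98 mm above the counter, where its grip bar is pinched. Black disc (steel-faced) 64 mm across, top 82 mm above the counter; on it an upright bar 52 x 16 mm, from 82 to 110 mm above the counter, white line on top at its +x end. Turns with the knob: x along the bar, y across its thickness, z up. The arm points 0.7 rad anticlockwise (from above) of +x.
- dot (a point): Centre of the red dot, 16 mm in diameter, on top of the winder's flat aluminium arm, 40 mm above the counter and 110 mm from the knob's axis. The arm is 24 mm wide and 8 mm thick with a round end of 15 mm radius about the dot; it is stiff against pressing down. The dot swings with the knob.
- stand: Gauge stand fixed to the counter: green base 90 x 90 x 10 mm with an upright dark steel square tube, 36 mm across outside, 26 mm inside, rim 90 mm above the counter. Origin: centre of the underside, on the tube's axis; z up.
- gauge: Dial gauge, about 0.25 kg, upright in the stand, collar on the tube's rim; lift 80 mm to clear. Origin: centre of the collar's underside (90 mm above the counter in the stand); z up. Upwards: square collar 38 mm across to z = 10 mm, round dial case 48 mm across, 22 mm thick (faces to +x, -x) to 58 mm, orange grip block to 104 mm. Downwards: stem 18 mm across to z = -50 mm, then the plunger.
- gauge_grip (a point): Point to pinch the gauge, on its axis, 85 mm above the gauge's origin, in the orange grip block, 26 mm (x) by 22 mm (y), z 58 to 104 mm above that origin; same axes as the gauge. Pinch across y.
- plunger (a joint): How far the spring plunger is pushed into the gauge, in m: 0 = free, 0.012 = fully in. Pushing it takes about 1.2 N to start and 400 N/m more (3.6 N half way, 6 N fully in); fully in it is hard.
- plunger_tip (a point): Lowest point of the round tip of the brass plunger (8 mm in diameter) below the stem, on the gauge's axis; 75 mm below the gauge's origin when free; moves up with the plunger.
- stay: Aluminium casement stay, 250 x 18 x 6 mm, lying along y; a loose sample to leave alone. Origin: centre of the underside.
- ceramic_knob: White ceramic knob, 42 mm in diameter, 48 mm high, loose; to leave alone. Origin: centre of the underside.
- bracket: Zinc corner bracket, 50 x 30 x 50 mm, loose; to leave alone. Origin: centre of the underside.
- glass_disc: Clear glass sample disc, 80 mm in diameter, 8 mm thick, loose; to leave alone. Origin: centre of the underside.
Things that resemble listed ones, but are neither listed nor needed, are in the scene too. Leave any yellow look-alike of the winder alone. Leave any pink look-alike of the gauge alone.

How it is judged (in metres and radians):
On the way, in this order (a step that is already met when the one before it is completed fails the run):
1. the knob is turned clockwise to its open stop (value of joint winder_knob above 1.28 rad), for 0.2 s.
2. the gauge is lifted out of its stand, in the gripper (height (world z) of gauge above 0.15 m and contact force between the fingers and gauge above 1 N), for 0.1 s.
3. the gauge is held upright with its tip pressed gently on the red dot (value of joint winder_knob above 1.28 rad and horizontal distance between plunger_tip and dot below 0.008 m and contact force between gauge and winder above 0.5 N and value of joint plunger between 0.002 and 0.0105 m and angle between gauge's own z axis and vertical below 0.14 rad and contact force between the fingers and gauge above 1 N), for 0.5 s.
At the end, for the whole second after the job is handed in: Knob above 1.28 rad; gauge in the fingers, within 0.14 rad (8 degrees) of upright, tip on the arm within 8 mm of the dot's centre, plunger 2 to 10.5 mm in; the four other samples within 25 mm of their starts; all held for the second after the end (all of step 3 and distance of each of stay, ceramic_knob, bracket, glass_disc from where it was at the start of the episode below 0.025 m); the arm keeps its last pose, push and grip.
It fails at once if the gauge is pressed hard (over 18 N) on the winder (contact force between gauge and winder above 18 N).
It fails at once if another sample is disturbed (moved more than 25 mm) (distance of any of stay, ceramic_knob, bracket, glass_disc from where it was at the start of the episode above 0.025 m).
It also fails if it takes over 61 s, if anything falls off the work surface, if the arm or the gripper's body presses on something with over 40 N, if the wrist force passes 120 N, or if a joint passes its speed limit or range.

## Working session

There is one attempt and no reset: what is moved stays moved. The work goes in short steps, Python scripts to look and compute and a tool call to move; the robot and the scene stay as the last step left them, time stands still between calls to the robot, and variables do not carry over. Pictures are saved under pics/ and viewed, at most 10 in all, crops included, and the job is handed in when it is done.

Besides the shell and the picture viewer there is one more tool, called as a command line: name --argument value ..., lists and objects as JSON in quotes. jog_arm: Moves the arm, as the interface text tells. Its arguments: {"type":"object","properties":{"plan":{"type":"array"},"claw":{"type":"number"},"force":{"type":"number"}},"required":["plan"]}

```bash
mkdir -p pics
python3 - <<'E'
from cell import manip,camera,get_calibration
import cv2,numpy as np
for n in("top","side"):
    p,d=camera(n); np.savez(n+'.npz',p=p,d=d); c=get_calibration(n); print(n,c)
    cv2.imwrite(f'pics/{n}1.png',cv2.resize(p[:,:,::-1],(768,576),interpolation=cv2.INTER_CUBIC))
print(manip.read_state())
E
```

```text
top {'fx': 437.9153720683374, 'fy': 437.9153720683374, 'cx': 255.32004413523134, 'cy': 195.8457081292425, 'origin': array([ 356.31038824,   83.4571071 , 1350.50745684]), 'attitude': array([-2.96962476, -0.00703705, -1.5693351 ])}
side {'fx': 474.06775936370474, 'fy': 474.06775936370474, 'cx': 255.93302837755078, 'cy': 187.7661216959456, 'origin': array([443.04677487, 913.97740747, 847.49749455]), 'attitude': array([-2.27095988,  0.02388852, -3.01203779])}
{'clock': 0.1, 'joints': array([ 1.15041854e+00,  3.00422418e-01,  1.52151938e+00,  1.31028877e-05,
        1.32069934e+00, -6.66029178e-02]), 'qd': array([ 0.0007549 , -0.00094489, -0.00288698,  0.00131992, -0.00069035,
       -0.00141636]), 'effort': array([ 1.89027873e-03, -5.32638967e+01, -3.53287768e+01,  7.09854439e-02,
        2.34634423e-02, -8.92676712e-05]), 'eef_pos': array([190.44724192, 515.72306103, 204.9391347 ]), 'eef_rot': array([-3.14054734e+00, -8.24441808e-05,  2.78781449e+00]), 'wrist_force': array([-0.12847779, -0.06487176, -0.15010901]), 'moment': array([-0.01928995,  0.00495094, -0.00656317]), 'finger_force': 0.0, 'finger_gap': 93.82618985422216}
```

View pics/top1.png

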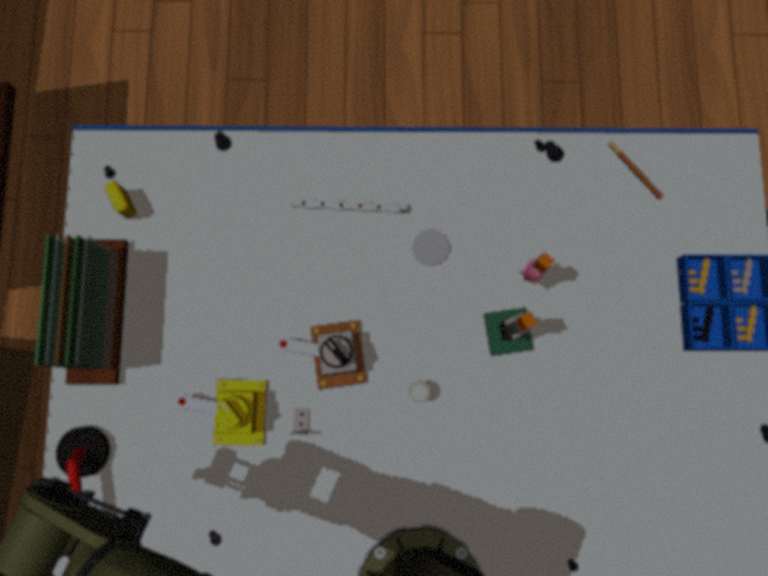

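View pics/side1.png

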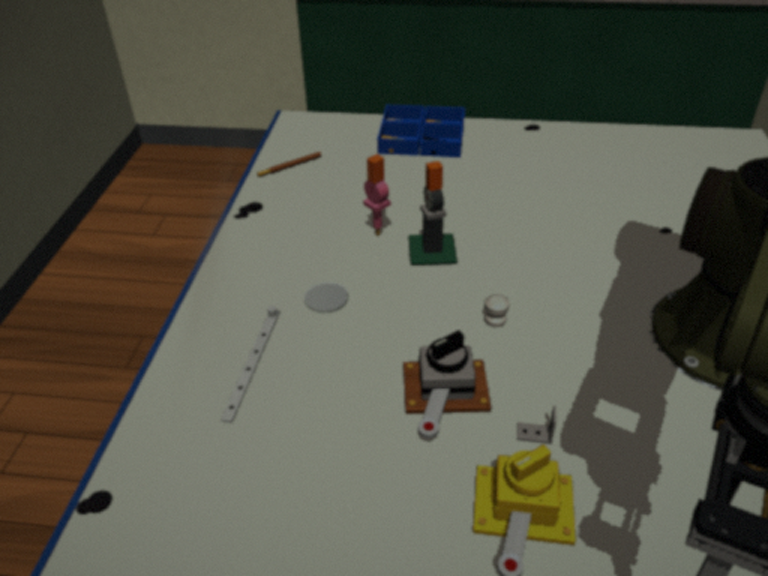

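The top view shows the real winder at (338,352) with its red dot at (283,344). The gauge stand is at (508,330) with the orange grip at (528,320). The yellow and pink look-alikes are at (240,412) and (537,268). Next I'll measure from the depth data.

```bash
cat > h.py <<'E'
from cell import manip,camera,get_calibration
import cv2,numpy as np
from scipy.spatial.transform import Rotation as R
def cloud(d,c):
    v,u=np.mgrid[:d.shape[0],:d.shape[1]]
    q=np.stack([(u-c['cx'])/c['fx']*d,(v-c['cy'])/c['fy']*d,d],-1)
    W=R.from_euler('xyz',c['attitude']).apply(q.reshape(-1,3)).reshape(q.shape)+c['origin']
    W[d==0]=np.nan; return W
def ray(u,v,z,c):
    r=R.from_euler('xyz',c['attitude']).apply([(u-c['cx'])/c['fx'],(v-c['cy'])/c['fy'],1])
    o=np.array(c['origin']); return o+r*(z-o[2])/r[2]
def rect(P): return cv2.minAreaRect(P[:,:2].astype(np.float32))
E
python3 - <<'E'
from h import *
for n in("top","side"):
    f=np.load(n+'.npz'); p,d=f['p'].astype(int),f['d']; c=get_calibration(n); W=cloud(d,c)
    r,g,b=p[...,0],p[...,1],p[...,2]
    def rep(t,m):
        if m.sum()>3: P=W[m]; print(n,t,m.sum(),'med',np.nanmedian(P,0).round(),'min',np.nanmin(P,0).round(),'max',np.nanmax(P,0).round(),rect(P[~np.isnan(P[:,0])]))
    hs=cv2.cvtColor(f['p'],cv2.COLOR_RGB2HSV).astype(int)
    red=((hs[...,0]<6)|(hs[...,0]>174))&(hs[...,1]>150)&(r>90)
    k,l,s,ce=cv2.connectedComponentsWithStats(red.astype(np.uint8))
    for i in range(1,k):
        if 4<s[i,4]<200: rep('red %s'%ce[i].round(1),l==i); print('   ray z40',ray(*ce[i],40,c).round(1))
    org=(hs[...,0]>=6)&(hs[...,0]<20)&(hs[...,1]>180)&(r>130)&(W[...,2]>140)
    k,l,s,ce=cv2.connectedComponentsWithStats(org.astype(np.uint8))
    for i in range(1,k):
        if s[i,4]>15:
            rep('orange',l==i); rep('orangetop',(l==i)&(W[...,2]>188))
    X=W
    near=(abs(X[...,0]-310)<90)&(abs(X[...,1]+0)<400)
    rep('green base',(hs[...,0]>60)&(hs[...,0]<90)&(hs[...,1]>80)&(X[...,2]<40)&(X[...,2]>0)&(X[...,0]>200)&(X[...,1]<100)&(X[...,1]>-400))
    k0=ray(338/1.5,352/1.5,100,c) if n=='top' else ray(447/1.5,352/1.5,100,c); print('k0',k0)
    nk=np.hypot(X[...,0]-k0[0],X[...,1]-k0[1])<60
    rep('bar',nk&(X[...,2]>98)); rep('disc',nk&(X[...,2]>75)&(X[...,2]<90))
    rep('box',nk&(X[...,2]>56)&(X[...,2]<68))
E
```

```text
top red [188.2 228.8] 6 med [483. 276.  40.] min [480. 273.  36.] max [486. 279.  44.] ((483.4539794921875, 275.3628845214844), (5.677148818969727, 6.281928539276123), 44.80607986450195)
   ray z40 [483.1 275.6  40. ]
top red [121.  267.3] 7 med [370. 470.  40.] min [367. 467.  37.] max [373. 473.  43.] ((369.81085205078125, 469.8843078613281), (6.697176933288574, 6.002558708190918), 85.38150787353516)
   ray z40 [369.2 470.2  40. ]
top red [ 47.8 316. ] 92 med [235. 660.  70.] min [206. 551.  63.] max [257. 671. 311.] ((225.87400817871094, 613.59228515625), (120.03861236572266, 49.39685821533203), 82.55303192138672)
   ray z40 [230.  673.7  40. ]
top green base 442 med [ 496. -166.    8.] min [ 468. -263.    1.] max [ 921. -137.   37.] ((695.379638671875, -197.4102325439453), (96.2890396118164, 460.1676330566406), 85.66295623779297)
k0 [460.87344015 160.36685096 100.        ]
top bar 102 med [465. 166. 109.] min [443. 147.  99.] max [488. 187. 115.] ((465.2877197265625, 165.67514038085938), (50.785301208496094, 15.57188606262207), 40.22127151489258)
top disc 254 med [464. 165.  81.]
[... 614 characters left out ...]
[ 559. -131.   38.] ((512.7416381835938, -180.64886474609375), (84.57308197021484, 91.74384307861328), 7.443828105926514)
k0 [463.39254793 184.66128568 100.        ]
side bar 188 med [465. 169. 109.] min [443. 146.  98.] max [488. 188. 113.] ((465.54913330078125, 166.8976593017578), (50.39650344848633, 17.433366775512695), 39.77250671386719)
side disc 298 med [460. 181.  82.] min [434. 145.  75.] max [495. 198.  90.] ((465.6842346191406, 172.7657928466797), (50.309967041015625, 61.472145080566406), 81.91873931884766)
side box 394 med [466. 189.  62.] min [422. 132.  56.] max [508. 207.  66.] ((464.95587158203125, 168.70248413085938), (79.98352813720703, 69.37044525146484), 8.335190773010254)
```

jog_arm --plan '[0.275, -0.35, 0, 0, 0, 60.6, 0.275, -0.35, 0, 0, 0, 60.6, 0.275, -0.35, 0, 0, 0, 60.6, 0.275, -0.35, 0, 0, 0, 60.6, 0.275, -0.35, 0, 0, 0, 60.6, 0.275, -0.35, 0, 0, 0, 60.6, 0.275, -0.35, 0, 0, 0, 60.6, 0.275, -0.35, 0, 0, 0, 60.6, 0.275, -0.35, 0, 0, 0, 60.6, 0.275, -0.35, 0, 0, 0, 60.6, 0.275, -0.35, 0, 0, 0, 60.6, 0.275, -0.35, 0, 0, 0, 60.6, 0.275, -0.35, 0, 0, 0, 60.6]' --claw 0.06 --force 40

```text
clock: 1.4
eef_pos: [465.0, 166.6, 205.3]
eef_rot: [3.141, -0.0, -2.437]
wrist_force: [-0.4, -0.1, 0.5]
finger_gap: 59.9
finger_force: 0.0
```

Run:
```python
from h import *
s=manip.read_state(); print(s['clock'],s['eef_pos'],np.degrees(s['eef_rot']))
c=get_calibration('wrist'); p,d=camera('wrist'); W=cloud(d,c)
X=W; nk=np.hypot(X[...,0]-465,X[...,1]-166)<45
for lo,hi in((103,116),(76,88)):
    P=W[nk&(X[...,2]>lo)&(X[...,2]<hi)]; print(len(P),np.nanmedian(P,0),rect(P) if len(P)>3 else '')
hs=cv2.cvtColor(p,cv2.COLOR_RGB2HSV).astype(int)
red=((hs[...,0]<6)|(hs[...,0]>174))&(hs[...,1]>150)&(p[...,0]>90); print(np.nanmedian(W[red],0))
cv2.imwrite('pics/w1.png',p[:,:,::-1])
f=np.load('top.npz'); T=cloud(f['d'],get_calibration('top')); m=(T[...,2]>60)&(T[...,0]>400)&(T[...,1]<-80)&(T[...,1]>-320)
P=T[m]
k,l,st,ce=cv2.connectedComponentsWithStats(m.astype(np.uint8))
for i in range(1,k):
  if st[i,4]>20:
    P=T[l==i]; print(st[i],np.nanmax(P,0)); Q=P[P[:,2]>np.nanmax(P[:,2])-12]; print(len(Q),np.median(Q,0),rect(Q))
```

```text
1.4 [465.02567234 166.58709753 205.32856817] [ 1.79985671e+02 -1.50817427e-02 -1.39628897e+02]
777 [461.3425053  163.7647588  109.26447884] ((462.51556396484375, 164.76040649414062), (52.53585433959961, 15.529935836791992), 40.664669036865234)
1579 [459.17399112 162.28393167  81.71497878] ((460.8542785644531, 164.0444793701172), (59.33458709716797, 61.13623809814453), 40.5858154296875)
[364.40103415 468.10802073  39.81200234]
[347 168  23  22 254] [ 650.75081064 -196.89346781  182.93230378]
79 [ 624.29436692 -221.82414901  177.4041317 ] ((624.9570922851562, -222.75714111328125), (25.86948013305664, 23.12021255493164), 50.08708572387695)
[336 207  22  19 269] [ 536.03834425 -157.98198815  196.78853457]
83 [ 514.23496252 -182.72662703  192.15420621] ((513.3409423828125, -183.13714599609375), (25.17333221435547, 22.46647834777832), 22.48015785217285)
```

View pics/w1.png

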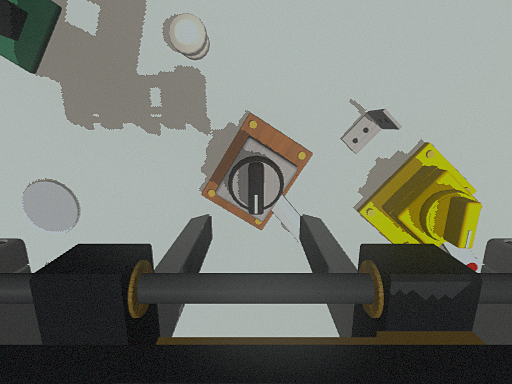

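jog_arm --plan '[-0.001, 0, -0.04, 0, 0, 0, -0.001, 0, -0.08, 0, 0, 0, -0.001, 0, -0.105, 0, 0, 0, -0.001, 0, -0.118, 0, 0, 0, -0.001, 0, -0.118, 0, 0, 0]'

```text
clock: 1.95
eef_pos: [463.7, 166.4, 86.5]
eef_rot: [3.141, -0.002, -2.437]
wrist_force: [-1.3, -0.1, 1.2]
finger_gap: 59.9
finger_force: 0.0
```

jog_arm --plan '[0, 0, 0, 0, 0, 0, 0, 0, 0, 0, 0, 0, 0, 0, 0, 0, 0, 0, 0, 0, 0, 0, 0, 0, 0, 0, 0, 0, 0, 0, 0, 0, 0, 0, 0, 0]' --claw 0.0

```text
clock: 2.55
eef_pos: [464.3, 166.2, 87.6]
eef_rot: [3.141, 0.0, -2.438]
wrist_force: [-14.1, 17.2, 9.8]
finger_gap: 15.9
finger_force: 38.4
```

jog_arm --plan '[-0.0007, 0.0008, 0, 0, 0, 0, -0.0007, 0.0008, 0, 0, 0, 0, -0.0007, 0.0008, 0, 0, 0, 0]'

```text
clock: 2.85
eef_pos: [464.2, 166.4, 87.6]
eef_rot: [-3.141, 0.0, -2.438]
wrist_force: [2.9, -4.3, 1.4]
finger_gap: 15.6
finger_force: 40.0
```

jog_arm --plan '[0, 0, 0, 0, 0, -4, 0, 0, 0, 0, 0, -8, 0, 0, 0, 0, 0, -13, 0, 0, 0, 0, 0, -18, 0, 0, 0, 0, 0, -23, 0, 0, 0, 0, 0, -28, 0, 0, 0, 0, 0, -33, 0, 0, 0, 0, 0, -38, 0, 0, 0, 0, 0, -43, 0, 0, 0, 0, 0, -48, 0, 0, 0, 0, 0, -52, 0, 0, 0, 0, 0, -56, 0, 0, 0, 0, 0, -60, 0, 0, 0, 0, 0, -60]'

```text
clock: 4.25
eef_pos: [464.7, 163.8, 87.6]
eef_rot: [-3.137, 0.003, 2.796]
wrist_force: [5.4, -27.6, 3.4]
finger_gap: 15.9
finger_force: 40.0
```

Run:
```python
from h import *
s=manip.read_state(); print(s['moment'],s['wrist_force'],s['joints'])
```

```text
[-4.77031385e+00 -1.02445804e+00 -3.20010901e-03] [  5.44668955 -27.60876947   3.38466693] [ 0.26738969  0.3112287   1.80406207 -0.00588875  1.02653587 -0.95434501]
```

jog_arm --plan '[-0.001, -0.001, 0, 0, 0, 0, -0.0017, -0.0016, 0, 0, 0, 0, -0.0017, -0.0016, 0, 0, 0, 0]'

```text
clock: 4.55
eef_pos: [464.6, 163.7, 87.6]
eef_rot: [3.141, 0.006, 2.798]
wrist_force: [19.9, -12.9, -10.2]
finger_gap: 15.6
finger_force: 40.0
```

jog_arm --plan '[0.002, -0.001, 0, 0, 0, 0, 0.002, -0.001, 0, 0, 0, -4, 0.002, -0.001, 0, 0, 0, -8, 0.002, -0.001, 0, 0, 0, -12, 0.002, -0.001, 0, 0, 0, -15, 0.002, -0.001, 0, 0, 0, -15]'

```text
clock: 5.15
eef_pos: [464.5, 163.2, 87.6]
eef_rot: [-3.14, 0.002, 2.536]
wrist_force: [2.4, -9.3, 2.8]
finger_gap: 15.8
finger_force: 41.3
```

Run:
```python
from h import *
s=manip.read_state(); print(s['moment'],s['wrist_force'],s['joints'])
```

```text
[-1.89443638 -0.40211939  0.84665551] [ 2.36884272 -9.26390787  2.75200037] [ 0.26457931  0.31009234  1.80549849 -0.00240172  1.02582947 -0.6991531 ]
```

jog_arm --plan '[0, -0.001, 0, 0, 0, -2, 0, -0.001, 0, 0, 0, -4, 0, -0.001, 0, 0, 0, -6, 0, -0.001, 0, 0, 0, -8, 0, -0.001, 0, 0, 0, -8, 0, -0.001, 0, 0, 0, -8]'

```text
clock: 5.75
eef_pos: [464.3, 163.2, 87.7]
eef_rot: [3.141, 0.0, 2.399]
wrist_force: [-0.2, -1.1, 5.2]
finger_gap: 17.4
finger_force: 44.9
```

Run:
```python
from h import *
s=manip.read_state(); print(s['moment'],s['wrist_force'],s['joints'])
```

```text
[-0.16510433  0.03312676  1.08060498] [-0.19618879 -1.0553455   5.15163593] [ 2.63744030e-01  3.09357372e-01  1.80633767e+00 -2.04383304e-04
  1.02547014e+00 -5.64092959e-01]
```

jog_arm --plan '[0, 0, 0, 0, 0, 3, 0, 0, 0, 0, 0, 3, 0, 0, 0, 0, 0, 3, 0, 0, 0, 0, 0, 3, 0, 0, 0, 0, 0, 3, 0, 0, 0.03, 0, 0, 3, 0, 0, 0.08, 0, 0, 3, 0, 0, 0.13, 0, 0, 3, 0, 0, 0.17, 0, 0, 3, 0, 0, 0.17, 0, 0, 0]' --claw 0.06

```text
clock: 6.75
eef_pos: [465.6, 163.6, 263.0]
eef_rot: [3.134, 0.005, 2.396]
wrist_force: [-0.4, -0.5, -0.6]
finger_gap: 59.8
finger_force: 0.0
```

jog_arm --plan '[0.02, -0.345, 0.03, 0, 0, -115, 0.02, -0.345, 0.03, 0, 0, -115, 0.02, -0.345, 0.03, 0, 0, -115, 0.02, -0.345, 0.03, 0, 0, -115, 0.02, -0.345, 0.03, 0, 0, -115, 0.02, -0.345, 0.03, 0, 0, -115, 0.02, -0.345, 0.03, 0, 0, -115, 0.02, -0.345, 0.03, 0, 0, -115, 0.02, -0.345, 0.03, 0, 0, -115, 0.02, -0.345, 0.03, 0, 0, -115, 0.02, -0.345, 0.03, 0, 0, -115, 0.02, -0.345, 0.03, 0, 0, -115, 0.02, -0.345, 0.03, 0, 0, -115, 0.02, -0.345, 0.03, 0, 0, -115, 0.02, -0.345, 0.03, 0, 0, -115, 0.02, -0.345, 0.03, 0, 0, -115]'

```text
clock: 8.35
eef_pos: [484.1, -181.8, 287.4]
eef_rot: [-3.141, 0.0, 0.392]
wrist_force: [0.4, -0.8, -1.1]
finger_gap: 59.8
finger_force: 0.0
```

```bash
cat > m2.py <<'E'
from h import *
s=manip.read_state(); print(s['clock'],s['eef_pos'],np.degrees(s['eef_rot']))
for n in('top','side','wrist'):
    c=get_calibration(n); p,d=camera(n); W=cloud(d,c); np.savez(n+'2.npz',p=p,W=W)
    hs=cv2.cvtColor(p,cv2.COLOR_RGB2HSV).astype(int)
    red=((hs[...,0]<6)|(hs[...,0]>174))&(hs[...,1]>140)&(p[...,0]>80)&(W[...,2]<55)&(W[...,0]>300)
    k,l,st,ce=cv2.connectedComponentsWithStats(red.astype(np.uint8))
    for i in range(1,k):
        if st[i,4]>3: print(n,'red',st[i,4],np.nanmedian(W[l==i],0).round(1),ray(*ce[i],40,c).round(1))
    nb=(np.hypot(W[...,0]-464,W[...,1]-165)<45)
    for t,m in(('bar',nb&(W[...,2]>103)&(W[...,2]<116)),('grip',(np.hypot(W[...,0]-513,W[...,1]+183)<40)&(W[...,2]>188)&(W[...,2]<202)),('rim/case',(np.hypot(W[...,0]-513,W[...,1]+183)<50)&(W[...,2]>90)&(W[...,2]<146))):
        P=W[m]
        if len(P)>5: print(n,t,len(P),np.median(P,0).round(1),rect(P))
    if n=='wrist': cv2.imwrite('pics/w2.png',p[:,:,::-1])
E
python3 m2.py
```

```text
8.35 [ 484.13139442 -181.84693662  287.39127356] [-1.79992954e+02  2.36632083e-03  2.24358546e+01]
top red 6 [574.2 181.8  39.9] [573.4 182.1  40. ]
top red 7 [370.  469.5  41. ] [369.2 470.2  40. ]
top bar 104 [464.9 166.3 108.7] ((465.4119873046875, 165.8369903564453), (16.056934356689453, 51.61094284057617), 58.40839767456055)
side red 15 [573.5 181.4  40.7] [573.7 181.1  40. ]
side red 40 [368.8 469.7  40.6] [368.7 469.1  40. ]
side bar 152 [464.8 168.8 109.5] ((466.6257019042969, 166.5994110107422), (18.972454071044922, 52.81181335449219), 59.35951232910156)
side grip 64 [ 513.4 -180.6  193.3] ((512.1941528320312, -181.1538543701172), (27.604917526245117, 26.599760055541992), 28.157453536987305)
side rim/case 276 [ 512.9 -170.1  117.8] ((513.514892578125, -181.70147705078125), (41.497589111328125, 47.862953186035156), 16.504688262939453)
wrist red 112 [571.3 181.   39.8] [571.3 180.7  40. ]
wrist bar 82 [479.4 147.7 106.3] ((478.8902587890625, 148.55409240722656), (18.720733642578125, 9.236467361450195), 11.441248893737793)
wrist grip 564 [ 511.2 -184.7  193.3] ((510.63165283203125, -184.8740997314453), (26.165979385375977, 21.926132202148438), 26.320655822753906)
wrist rim/case 610 [ 517.9 -176.1  132. ] ((510.94866943359375, -184.39895629882812), (40.380523681640625, 46.39771270751953), 23.051576614379883)
```

View pics/w2.png

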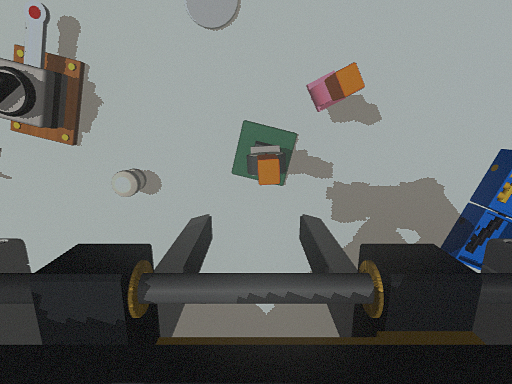

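The dot is now at about (573.5,181.5) and the bar is at -32°. The tool reached -42° against rising torque, so the knob is on its stop. Next I'll grip the gauge.

jog_arm --plan '[0.028, -0.003, 0, 0, 0, 1, 0.028, -0.003, -0.03, 0, 0, 1, 0.028, -0.003, -0.07, 0, 0, 1, 0.028, -0.003, -0.11, 0, 0, 1, 0.028, -0.003, -0.13, 0, 0, 1, 0.028, -0.003, -0.13, 0, 0, 1, 0.028, -0.003, -0.13, 0, 0, 1]'

```text
clock: 9.2
eef_pos: [512.5, -185.0, 158.4]
eef_rot: [3.141, -0.001, 0.408]
wrist_force: [-0.6, -0.2, 0.0]
finger_gap: 60.1
finger_force: 0.0
```

jog_arm --plan '[0, 0, 0, 0, 0, 0, 0, 0, 0, 0, 0, 0, 0, 0, 0, 0, 0, 0, 0, 0, 0, 0, 0, 0, 0, 0, 0, 0, 0, 0, 0, 0, 0, 0, 0, 0]' --claw 0.0 --force 35

```text
clock: 9.8
eef_pos: [512.2, -184.9, 157.6]
eef_rot: [3.141, -0.0, 0.407]
wrist_force: [-0.1, 0.9, 1.5]
finger_gap: 21.8
finger_force: 34.9
```

jog_arm --plan '[0, 0, 0.015, 0, 0, 0, 0, 0, 0.035, 0, 0, 0, 0, 0, 0.055, 0, 0, 0, 0, 0, 0.075, 0, 0, 0, 0, 0, 0.095, 0, 0, 0, 0, 0, 0.1, 0, 0, 0, 0, 0, 0.1, 0, 0, 0]'

```text
clock: 10.5
eef_pos: [512.2, -184.9, 257.4]
eef_rot: [3.141, -0.0, 0.407]
wrist_force: [0.5, 0.6, -1.4]
finger_gap: 22.1
finger_force: 34.9
```

Run:
```python
from h import *
s=manip.read_state(); print(s['clock'],s['eef_pos'],s['wrist_force'],s['finger_gap'])
p,d=camera('side'); cv2.imwrite('pics/s2.png',cv2.resize(p[60:260,180:400,::-1],None,fx=3,fy=2.9,interpolation=cv2.INTER_CUBIC))
```

```text
10.5 [ 512.22020765 -184.88913386  257.43636377] [ 0.47258139  0.60428898 -1.42222354] 22.127071235355135
```

View pics/s2.png

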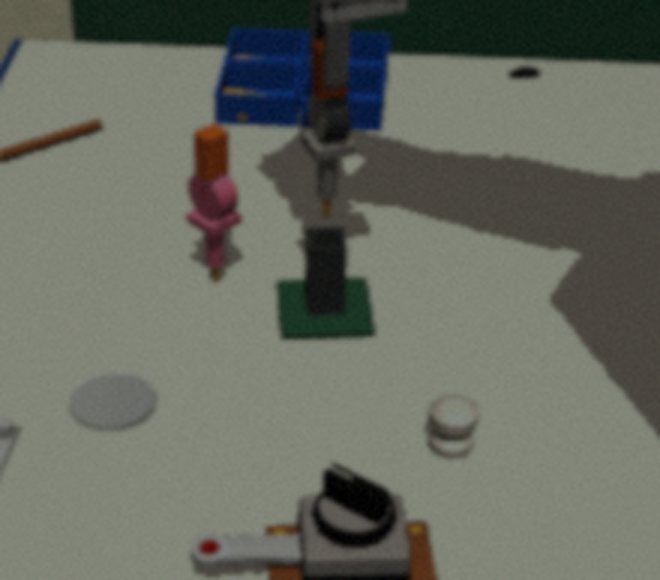

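The gauge is out of the stand and upright, with its brass tip at (327,210) above the tube. The arm with the red dot (208,547) is clear. I'll carry the gauge over and hover above the dot.

jog_arm --plan '[0.003, 0.018, 0, 0, 0, 0, 0.009, 0.053, 0, 0, 0, 0, 0.015, 0.088, 0, 0, 0, 0, 0.021, 0.124, 0, 0, 0, 0, 0.027, 0.16, 0, 0, 0, 0, 0.033, 0.195, 0, 0, 0, 0, 0.039, 0.23, 0, 0, 0, 0, 0.045, 0.265, 0, 0, 0, 0, 0.05, 0.3, 0, 0, 0, 0, 0.055, 0.33, 0, 0, 0, 0, 0.059, 0.352, 0, 0, 0, 0, 0.061, 0.363, 0, 0, 0, 0, 0.061, 0.365, 0, 0, 0, 0, 0.061, 0.365, 0, 0, 0, 0, 0.061, 0.365, -0.02, 0, 0, 0, 0.061, 0.365, -0.04, 0, 0, 0, 0.061, 0.365, -0.055, 0, 0, 0, 0.061, 0.365, -0.06, 0, 0, 0, 0.061, 0.365, -0.06, 0, 0, 0]'

```text
clock: 12.45
eef_pos: [573.1, 179.3, 197.2]
eef_rot: [-3.142, 0.001, 0.406]
wrist_force: [0.2, 0.8, -1.3]
finger_gap: 21.7
finger_force: 34.9
```

```bash
cat > m3.py <<'E'
import sys
from h import *
s=manip.read_state(); print(s['clock'],s['eef_pos'],s['eef_rot'],s['wrist_force'],s['finger_gap'])
c=get_calibration('side'); p,d=camera('side'); W=cloud(d,c)
e=s['eef_pos']
# gauge axis from side-camera: project expected tip and dot for comparison
def proj(P):
    q=R.from_euler('xyz',c['attitude']).inv().apply(P-c['origin']); return np.array([c['fx']*q[0]/q[2]+c['cx'],c['fy']*q[1]/q[2]+c['cy']])
u0,v0=np.round(proj(np.array([573,181,90]))).astype(int)
print('expected tip px',proj(np.array([e[0],e[1],e[2]-142.6])),'dot px',proj(np.array([573.5,181.5,40])),'crop origin',u0-45,v0-45)
hs=cv2.cvtColor(p,cv2.COLOR_RGB2HSV).astype(int)
red=((hs[...,0]<6)|(hs[...,0]>174))&(hs[...,1]>140)&(p[...,0]>80)&(np.hypot(W[...,0]-573,W[...,1]-181)<25)&(W[...,2]<50)
print('red px',np.argwhere(red).mean(0)[::-1],red.sum())
cv2.imwrite('pics/'+sys.argv[1],cv2.resize(p[v0-45:v0+45,u0-45:u0+45,::-1],None,fx=6,fy=6,interpolation=cv2.INTER_CUBIC))
E
python3 m3.py s3.png
```

```text
12.45 [573.0622656  179.28410577 197.20682941] [-3.14154104e+00  8.01297011e-04  4.06285611e-01] [ 0.20175867  0.80087554 -1.34572208] 21.73587817783904
expected tip px [249.33010548 243.25133668] dot px [249.21569278 248.32216391] crop origin 204 188
red px [249.1875 248.0625] 16
```

View pics/s3.png

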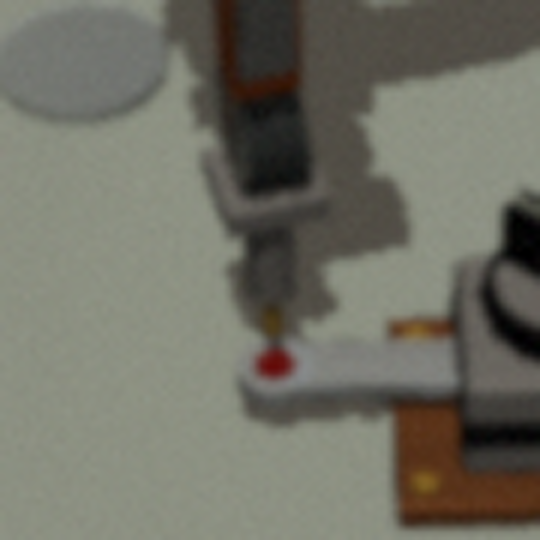

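The tip at crop (273,345) is directly above the dot at (274,363), so it's laterally aligned. I'll lower it in small steps and watch the force.

jog_arm --plan '[0, 0.0005, -0.004, 0, 0, 0, 0, 0.0005, -0.008, 0, 0, 0, 0, 0.0005, -0.011, 0, 0, 0, 0, 0.0005, -0.013, 0, 0, 0, 0, 0.0005, -0.013, 0, 0, 0, 0, 0.0005, -0.013, 0, 0, 0]'

```text
clock: 13.1
eef_pos: [573.2, 180.7, 184.5]
eef_rot: [3.142, -0.0, 0.407]
wrist_force: [-0.2, 0.2, -1.6]
finger_gap: 21.9
finger_force: 34.9
```

jog_arm --plan '[0, 0, -0.001, 0, 0, 0, 0, 0, -0.002, 0, 0, 0, 0, 0, -0.003, 0, 0, 0, 0, 0, -0.003, 0, 0, 0, 0, 0, -0.003, 0, 0, 0]'

```text
clock: 13.6
eef_pos: [573.2, 180.6, 181.6]
eef_rot: [3.142, -0.0, 0.407]
wrist_force: [-0.4, -0.1, 0.5]
finger_gap: 21.6
finger_force: 34.9
```

jog_arm --plan '[0, 0, -0.001, 0, 0, 0, 0, 0, -0.002, 0, 0, 0, 0, 0, -0.002, 0, 0, 0, 0, 0, -0.002, 0, 0, 0]'

```text
clock: 14.0
eef_pos: [573.2, 180.6, 179.5]
eef_rot: [-3.142, -0.0, 0.407]
wrist_force: [-0.0, 0.0, 0.7]
finger_gap: 21.8
finger_force: 34.9
```

jog_arm --plan '[0, 0, -0.001, 0, 0, 0, 0, 0, -0.002, 0, 0, 0, 0, 0, -0.003, 0, 0, 0, 0, 0, -0.003, 0, 0, 0, 0, 0, -0.003, 0, 0, 0, 0, 0, -0.003, 0, 0, 0, 0, 0, -0.003, 0, 0, 0, 0, 0, -0.003, 0, 0, 0, 0, 0, -0.003, 0, 0, 0]'

```text
clock: 14.9
eef_pos: [573.2, 180.6, 176.5]
eef_rot: [3.142, -0.0, 0.407]
wrist_force: [-0.3, -0.1, 1.9]
finger_gap: 21.9
finger_force: 34.9
```

```bash
python3 m3.py s4.png
python3 - <<'E'
from h import *
c=get_calibration('wrist'); p,d=camera('wrist'); cv2.imwrite('pics/w4.png',p[:,:,::-1])
E
```

```text
14.9 [573.16886968 180.61243657 176.48112145] [ 3.14158506e+00 -7.75878706e-05  4.07160423e-01] [-0.25001817 -0.09973957  1.89921034] 21.89840511368364
expected tip px [249.49914142 249.85929457] dot px [249.21569278 248.32216391] crop origin 204 188
red px [249.16666667 248.83333333] 6
```

View pics/s4.png

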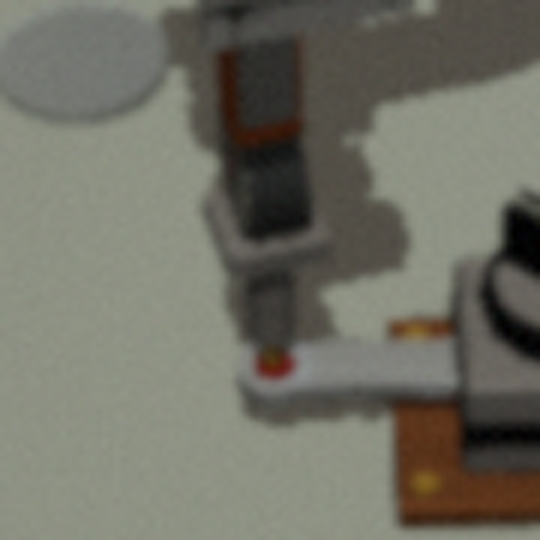

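View pics/w4.png

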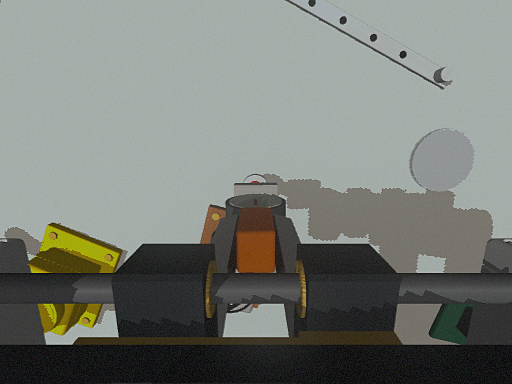

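The brass tip (273,358) sits on the red dot, whose centre is at (274,363). The force has risen about 3.4 N, so the plunger is about half way in and the gauge is upright.

```bash
python3 -c "
from cell import manip
print(manip.sign_off())"
```

```text
the job is handed in; nothing more can be done
None
```

I turned the knob clockwise until it hit its open stop, and the job is handed in with the gauge held upright in the gripper, its tip on the red dot and the plunger about half way in; the hand-in returned no verdict, and I did not measure the other samples afterwards, though nothing came into contact with them that I saw.

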